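# Start a polishing run on the connector polisher

## Robot

A 6-joint arm with a two-finger parallel gripper is mounted at the origin on the work surface. World frame = base frame: x ahead of the robot, y to its left, z up, the work surface at z = 0. Lengths are in m, angles in rad, forces in N, time in s.
With the tool pointing down it reaches from about 0.375 to 0.9 m from the base axis. Payload 3.1 kg.
Tool frame: the origin (TCP) lies between the finger pads; the fingertips stand robot.tip_extent ahead of it and the grasp point (between the pads) lies 3 mm ahead of it (robot.tip_extent is the distance from the TCP to the fingertips, in m); z points along the fingers, x is the direction in which the jaws open and shut, and the axes are right-handed (so a half turn about z gives the same grasp; the last joint's range is limited). The gripper opens to 87 mm and grips with 3 to 60 N. Pads are 19 mm wide; open, the fingers measure 117 mm over their backs; the gripper's body (75 mm by 190 mm) begins 51 mm behind the grasp point.
Start: joints at [-1.298, 0.527, 1.433, -0, 1.181, -0.178], TCP at [0.272, -0.563, 0.245] pointing down, gripper open.
Joint ranges: [-3.08, 3.08], [-0.75, 2.2], [0.22, 2.44], [-1.43, 4.57], [0, 2.65], [-2.85, 2.85]. Speed limits (rad/s): [2.79, 2.79, 3.14, 3.14, 3.14, 3.14].

## Interface

Orientations are given as a unit quaternion [x, y, z, w].
In Python, from rig import robot, cams gives the robot as it stands.
- The arm moves only by the tool carry_out, never from a script. Its argument "steps" is a list of rows, each a list of 3 entries, a list of its own where there are three numbers: the shift along the world's x, y, z in cm, then the turn about the world's z in degrees, then the closure, from 0 (fully open) to 1 (shut). In form: [[[dx, dy, dz], spin, fingers], ...]. A call has 1 to 10 rows; each row shifts and turns the pose as measured when the row begins; what a row does not reach is not made up. A row lasts 1/10 s, in which the tool goes at most 50 mm and 8.59 degrees, less where a joint would pass 70% of its speed; a pose out of reach is approached as far as the arm can. A call with a gripper value outside its range is refused whole. The fingers move at their own pace and stop on an object; "squeeze" is the grip in N (left out, the last holds). Time passes only in rows, so rows that do not move let the fingers close. It gives the time, the measured TCP pose, the force and the opening at its end, in the units of the state.
- robot.get_obs(): the state, without advancing time (a new reading comes with each control period).
- cams.camera(name): name is "side" or "top" or "wrist"; returns a dict with "pixels" (384x512x3 uint8, red, green, blue), "fx", "fy", "cx", "cy" (pixels), "eye" and "rotation" of the camera in the world. Camera axes: x right, y up, looking along -z (the intrinsics and any distortion apply to the point x, -y, -z); pixel columns grow to the right and rows downward; lengths in m; the calibration is good to about 2 mm. A picture is of the moment at which its call begins. There is no depth.
- robot.hand_in(): hands the job in, once; it reports no verdict.
The state is a dict: "time": time; "q": joint angles; "joint_velocities": joint speeds; "joint_torque": joint torques, N m; "position": TCP position; "tool_rot": TCP orientation; "ft_force": force on the tool from outside, world axes, zero at the start; "moment": the same for the moment, N m; "grip_width": finger opening in m.
Only numpy, scipy, OpenCV 4.12 (cv2) and the standard library are available. Lean on these libraries where they do the work, as an engineer would, in place of code of your own. Each camera call takes 0.05 s, during which the arm holds its last target. There are 200 camera calls.

## Task

Start a run on the polishing machine: bring the jig on the platen to the platen's middle, so that the pressure arm's foot will land on its hub, then swing the raised arm down until its latch catches and holds it. Only then pull the mushroom knob on the machine's front straight out until it clicks over to on, and let go so that it rests there. Leave all the other things on the bench and on the machine where they are.

Things in the scene. Friction and masses are not known exactly. Their poses are not given: they have to be found in the camera images.
- polisher: bench-top polishing machine, a grey box 290 mm deep, 260 wide, 100 high, fixed. Origin: on the platen's axis at bench level; x runs from the front panel (x = -130) to the rear (+160), y to the left seen from the front, z up. Rear of the deck: two hinge cheeks (x 87 to 121, |y| to 27, top 188 above the bench). Front panel: start knob at y = -95, a smaller speed dial (not used) at y = -5
- platen (a point): centre of the platen's top face, 108 mm above the bench; the platen is a flat steel disc 127 mm across on the machine's deck; it carries a grey film and does not turn
- jig: loose steel jig on the platen, 0.35 kg: a disc 86 mm across, 12 thick, with twelve brass nuts (to 16 mm above its underside) in a circle of radius 35, and in its middle an upright round hub 22 across, top 42 above the underside. Origin: centre of the underside, z up. It starts 16 to 40 mm off-centre, nearer the front panel, and slides on the film with about 4 N
- press_arm (a joint): angle of the pressure arm, rad: 0 = level and latched, 1.4 = fully up, where its spring holds it at the start. It swings about hinge_axis. Pushing it down near its handle bar takes 3 to 5 N, 7 N from 0.1 on (latch opening); the latch catches by itself just below 0, so press on to about -0.03 (15 N; hard stop -0.045); let go, it rests between 0 and 0.02
- hinge_axis (a point): hinge axis of the arm (along the machine's y), on the machine's centre line, 100 mm behind the platen's centre, 176 mm above the bench. The arm is an aluminium bar 26 mm wide, 16 thick (8 to either side of the line from the hinge to handle_bar), 180 long to the catch pin at its tip; its upper face is flat and bare from 112 to 170 mm from the hinge
- handle_bar (a point): middle of the arm's handle bar: a round black cross bar 14 mm thick that reaches 46 mm to either side along the machine's y, on the arm's centre line 155 mm from the hinge. With the arm level it lies in front of the platen's centre; with the arm up, above and behind it
- foot_tip (a point): middle of the underside of the arm's spring foot, a steel disc 20 mm across, 100 mm from the hinge; with the arm level it comes down on the platen's centre and presses the jig's hub with about 7 N (3 mm of spring travel). Opposite, on the arm's upper face, an adjuster cap 22 mm across stands 14 mm proud
- latch_top (a point): top of the steel latch hook (moves with it), on the machine's centre line 92 mm in front of the platen's centre, 195 mm above the bench; hook and bracket are 26 mm wide and span 70 to 115 mm in front of the platen's centre. It needs no touching: the arm's pin pushes it aside and it snaps over the pin; pushing its tab would free the arm
- start_knob (a joint): how far the start knob is pulled out, m: 0 = in (off, the start), 0.014 = on, where it rests by itself. A spring holds it in with 5 N; the pull peaks at 7 to 8 N, then it clicks over centre at about 0.006 and springs out by itself to 0.014; over-travel against 8 N and more to a stop at 0.019, from where it returns to 0.014 when let go
- knob_head (a point): middle of the start knob's black mushroom head (moves with it), 40 mm across, 18 thick (9 before, 9 behind this point). The knob's axis is level, pointing out of the front panel along the machine's -x, 55 mm above the bench. Behind the head: a stem 14 across; knob in, the head's flat rear face stands 28 from the panel, less a collar 24 across, 5 thick at the panel
- spare_jig: a second, equal jig on a black rubber mat on the bench to the left; not used. Origin: centre of its underside
- loupe: small black loupe, 34 mm across and high, on the front left corner of the machine's deck
- cap_jar: small clear jar, 36 mm across, 50 high, on the rear right corner of the machine's deck
- solvent_bottle: white bottle, 60 mm across, 150 high, on the bench to the right
- screwdriver: screwdriver lying on the bench to the right
- film_tin: flat round aluminium tin, 138 mm across, 23 high, on the bench to the left
- mug: white mug, 80 mm across, 90 high, on the bench at the right rear
Things that resemble listed ones, but are neither listed nor needed, are in the scene too. Leave any brown or turquoise look-alike of the jig alone.

How it is judged:
By the outcome, as a careful person would: the job done as asked, in the order asked, and still so for the second after the job is handed in, with the robot touching nothing.
It also fails if it takes over 58 s, if anything falls off the work surface, if the arm or the gripper's body presses on something with over 40 N, if the wrist force passes 120 N, or if a joint passes its speed limit or range.

## Working session

There is one attempt and no reset: what is moved stays moved. The work goes in short steps, Python scripts to look and compute and a tool call to move; the robot and the scene stay as the last step left them, time stands still between calls to the robot, and variables do not carry over. Pictures are saved under pics/ and viewed, about 8 in all and at most 12, crops included, and the job is handed in when it is done.

Besides the shell and the picture viewer there is one more tool, called after "Emit:" by a JSON object that holds its "fn" and its "kwargs". carry_out: Moves the arm, as the interface text tells. Its arguments: {"type":"object","properties":{"steps":{"type":"array"},"squeeze":{"type":"number"}},"required":["steps"]}

```bash
mkdir -p pics; ls; cat > h.py <<'E'
from rig import robot,cams
import cv2,numpy as np
def snap(n,f):
    c=cams.camera(n); cv2.imwrite(f'pics/{f}.png',c['pixels'][...,::-1]); 
    np.savez(f'pics/{f}.npz',**{k:np.array(v) for k,v in c.items()}); return c
def load(f): return dict(np.load(f'pics/{f}.npz',allow_pickle=True))
def ray(c,u,v):
    d=np.array([(u-c['cx'])/c['fx'],-(v-c['cy'])/c['fy'],-1.]); return np.array(c['eye']),np.array(c['rotation'])@d
def onz(c,u,v,z):
    e,d=ray(c,u,v); return e+d*(z-e[2])/d[2]
def proj(c,p):
    q=np.array(c['rotation']).T@(np.array(p)-c['eye']); return c['cx']+c['fx']*q[0]/-q[2], c['cy']-c['fy']*q[1]/-q[2]
E
python3 - <<'E'
from h import *
for n in('top','side'):
    c=snap(n,n+'0'); print({k:v for k,v in c.items() if k!='pixels'})
a=[cv2.imread(f'pics/{n}0.png') for n in('top','side')]
print(robot.get_obs(),robot.tip_extent)
E
```

```text
pics
{'fx': 424.1620777972376, 'fy': 424.1620777972376, 'cx': 257.488214058081, 'cy': 196.60672568422171, 'eye': array([0.41126258, 0.02548713, 1.45914212]), 'rotation': array([ 0.03758782, -0.0424476 , -0.69788335,  0.71396371])}
{'fx': 374.2270279777732, 'fy': 374.2270279777732, 'cx': 258.88777368568515, 'cy': 193.26461899383082, 'eye': array([0.36601065, 0.93595676, 0.73603905]), 'rotation': array([-0.05922276,  0.48757721,  0.8669768 , -0.08433483])}
{'time': 0.1, 'q': array([-1.29850539e+00,  5.28403109e-01,  1.43376903e+00, -3.72158923e-05,
        1.18140999e+00, -1.78516917e-01]), 'joint_velocities': array([-0.00321609, -0.00122013, -0.00312245,  0.00034547, -0.00064601,
       -0.00107118]), 'joint_torque': array([-5.39017001e-04, -4.40986311e+01, -1.77151161e+01,  6.34898501e-02,
        5.33928804e-02, -3.31117576e-05]), 'position': array([ 0.2721467 , -0.56194908,  0.24365271]), 'tool_rot': array([ 8.47261513e-01, -5.31175054e-01, -7.47165268e-04, -6.56921071e-04]), 'ft_force': array([-0.25536337, -0.13335632,  0.2735394 ]), 'moment': array([ 0.03416258, -0.05125745,  0.03191172]), 'grip_width': 0.087165488788614} 0.022
```

View pics/top0.png

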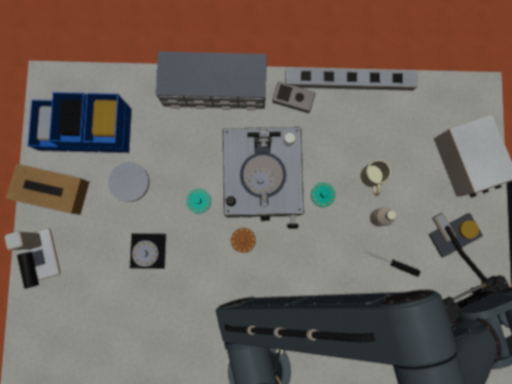

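View pics/side0.png

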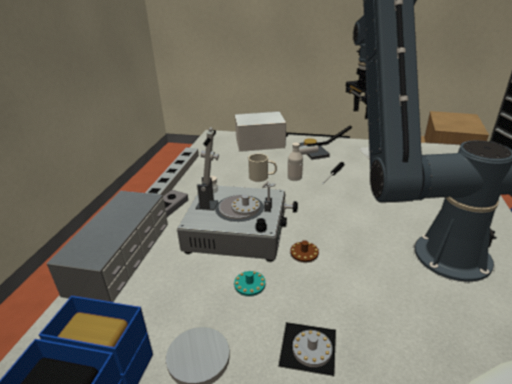

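The top view shows the machine at (263,172), with its front towards the robot (down in the image).

Things that could be taken for the jig:
- steel jig on the platen: about (263,178)
- spare jig on the black mat: (147,252)
- turquoise look-alikes: (198,201) and (322,195)
- brown look-alike: (243,240)

I choose the steel one on the platen. The start knob is at about (293,226) and the speed dial at (265,218). I'll check these in a close crop.

```bash
sed -i "s/^def snap/from scipy.spatial.transform import Rotation as Ro\ndef snap/; s/    c=cams.camera(n); /    c=dict(cams.camera(n)); c['rotation']=Ro.from_quat(c['rotation']).as_matrix(); /" h.py
python3 - <<'E'
from h import *
t=snap('top','top1');s=snap('side','side1')
a=cv2.imread('pics/top1.png')[120:235,213:313];b=cv2.imread('pics/side1.png')[120:260,175:305]
a=cv2.resize(a,None,fx=4,fy=4,interpolation=cv2.INTER_CUBIC);b=cv2.resize(b,(400,460),interpolation=cv2.INTER_CUBIC)
cv2.imwrite('pics/crop1.png',np.hstack([a,b]))
print(t['rotation'],s['rotation'])
for u,v in[(223,128),(301,127),(303,215),(224,216)]: print(onz(t,u,v,.1))
E
```

```text
[[ 0.02231406  0.99333575 -0.11307592]
 [-0.9997178   0.02309197  0.00557428]
 [ 0.00814827  0.11291962  0.99357071]] [[-0.9787606   0.08848135 -0.18492899]
 [-0.20398401 -0.5103122   0.83544717]
 [-0.02045003  0.85542534  0.51752226]]
[0.78995469 0.13612548 0.1       ]
[ 0.7996326  -0.12007907  0.1       ]
[ 0.50989558 -0.12961563  0.1       ]
[0.50088251 0.12381316 0.1       ]
```

View pics/crop1.png

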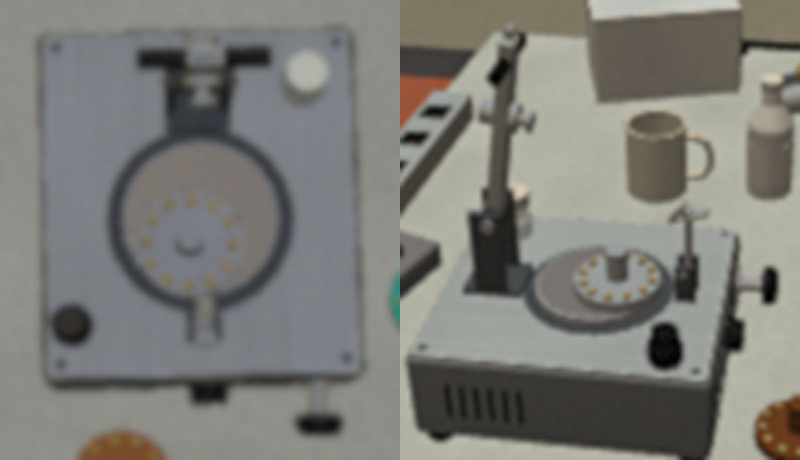

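The crop confirms the steel jig with gold nuts on the platen, hub at about crop (190,243). It sits forward of and slightly left of the platen centre at about (201,220). The arm is up, the mushroom knob is at (318,422), and the dial at (207,393) is to be left alone. Next I measure with colour masks.

```bash
cat > m.py <<'E'
from h import *
def nuts(f,box,dbg=True):
    c=load(f); im=cv2.imread(f'pics/{f}.png').astype(int); x0,y0,x1,y1=box
    b,g,r=[im[...,i] for i in range(3)]
    m=np.zeros(b.shape,bool); m[y0:y1,x0:x1]=((r-b)>32)[y0:y1,x0:x1]
    n,l,st,ce=cv2.connectedComponentsWithStats(m.astype(np.uint8),connectivity=4)
    P=np.array([onz(c,*ce[i],.123)[:2] for i in range(1,n)])
    e,_=cv2.minEnclosingCircle(P.astype(np.float32)) if len(P)>2 else (None,0)
    A=np.c_[2*P,np.ones(len(P))]; s=np.linalg.lstsq(A,(P**2).sum(1),rcond=None)[0]
    print(f,len(P),'fit',s[:2],'R',np.sqrt(s[2]+s[:2]@s[:2]),'enc',e); return P
E
python3 - <<'E'
from m import *
nuts('top1',(240,160,285,200)); nuts('side1',(225,190,270,225))
t,s=load('top1'),load('side1')
# machine pose from deck corners, rigid fit, z .1
uv=[(223,127.5),(301,127),(303,214.5),(224.2,216.2)]
W=np.array([onz(t,u,v,.1)[:2] for u,v in uv]); M=np.array([[.16,.13],[.16,-.13],[-.13,-.13],[-.13,.13]])
a=W-W.mean(0);b=M-M.mean(0); th=np.arctan2((b[:,0]*a[:,1]-b[:,1]*a[:,0]).sum(),(a*b).sum())
R=np.array([[np.cos(th),-np.sin(th)],[np.sin(th),np.cos(th)]]); p=W.mean(0)-R@M.mean(0)
print('yaw',np.degrees(th),'origin',p,'res',W-(M@R.T+p))
# platen from dark ring in top
im=cv2.imread('pics/top1.png'); h=cv2.cvtColor(im,cv2.COLOR_BGR2GRAY)
print('platen px',[proj(t,[*p,.108])],'side',proj(s,[*p,.108]))
print('ringpix', onz(t,213+201/4,120+220/4,.104), 'knob top', onz(t,213+318/4,120+424/4,.075))
for q,z in(((-.167,-.095),.055),((.074,0),.329),((.069,0),.353),((-.092,0),.195)):
    w=[*(R@q+p),z]; print(q,w,proj(t,w),proj(s,w))
# side corners/labels
for q in M: print(proj(s,[*(R@q+p),.1]))
E
```

```text
top1 1 fit [ 0.16902927 -0.00155844] R 0.415985100179159 enc None
side1 10 fit [0.61383092 0.01113867] R 0.03515055310998502 enc (0.6139160394668579, 0.011276870034635067)
yaw 2.2003200049747504 origin [0.63576844 0.00183726] res [[ 0.00097789 -0.00170587]
 [-0.00100901  0.00184489]
 [ 0.00064884  0.0034588 ]
 [-0.00061772 -0.00359782]]
platen px [(np.float64(262.95882189062735), np.float64(174.9352413934589))] side (np.float64(239.24563027117972), np.float64(205.14569788693643))
ringpix [0.63624337 0.0008211  0.104     ] knob top [ 0.47500099 -0.09857324  0.075     ]
(-0.167, -0.095) [np.float64(0.4725389420025357), np.float64(-0.09950439781042958), 0.055] (np.float64(292.2264326548282), np.float64(227.01824846233967)) (np.float64(295.4503899529306), np.float64(206.7984000363751))
(0.074, 0) [np.float64(0.7097138811225143), np.float64(0.004678365895638641), 0.329] (np.float64(264.18167170486), np.float64(134.86878323176055)) (np.float64(209.76834828395903), np.float64(137.26372246688538))
(0.069, 0) [np.float64(0.7047175676125457), np.float64(0.004486398945085451), 0.353] (np.float64(264.4293434631641), np.float64(134.38349777465686)) (np.float64(210.7436795470724), np.float64(129.28296552979032))
(-0.092, 0) [np.float64(0.543836272591555), np.float64(-0.001694936862727265), 0.195] (np.float64(264.10581936192585), np.float64(200.50544740996833)) (np.float64(268.5422944022126), np.float64(182.54182794602758))
(np.float64(175.35576743502997), np.float64(227.831331541201))
(np.float64(202.00131422173695), np.float64(183.36246052032067))
(np.float64(285.6429369246295), np.float64(188.99117777695045))
(np.float64(275.62525260998035), np.float64(236.56790793363703))
```

Emit:
{"fn": "carry_out", "kwargs": {"steps": [[[2,3.5,0.6],-3,0.3],[[2,3.5,0.6],-3,0.3],[[2,3.5,0.6],-3,0.3],[[2,3.5,0.6],-3,0.3],[[2,3.5,0.6],-3,0.3],[[2,3.5,0.6],-3,0.3],[[2,3.5,0.6],-3,0.3],[[2,3.5,0.6],-3,0.3],[[2,3.5,0.6],0,0.3],[[2,3.5,0.6],0,0.3]]}}

```text
time: 1.2
position: [0.4737, -0.2033, 0.303]
tool_rot: [0.708, -0.706, -0.001, -0.0]
ft_force: [0.2, -0.9, -0.3]
grip_width: 0.0609
```

Emit:
{"fn": "carry_out", "kwargs": {"steps": [[[2,3.5,0],1,0.3],[[2,3.5,0],1,0.3],[[2,3.5,0],0,0.3],[[2,3.5,0],0,0.3],[[2,3,0],0,0.3],[[2,2,0],0,0.3],[[1,1,0],0,0.3],[[0,0,0],0,0.3]]}}

```text
time: 2.0
position: [0.6087, 0.011, 0.3034]
tool_rot: [0.723, -0.691, -0.001, -0.001]
ft_force: [-0.2, 0.2, -0.4]
grip_width: 0.0612
```

```bash
python3 - <<'E'
from m import *
w=snap('wrist','w1'); s=snap('side','s1')
o=robot.get_obs(); print(o['position'],o['tool_rot'],w['eye'],w['rotation'],w['fx'])
nuts('s1',(225,190,270,225))
a=cv2.imread('pics/w1.png'); b=cv2.imread('pics/s1.png')[70:240,170:320]
cv2.imwrite('pics/v1.png',np.hstack([cv2.resize(a,(450,338)),cv2.resize(b,(298,338),interpolation=cv2.INTER_CUBIC)]))
for z,p in((.15,(.6138,.0112)),(.108,(.6358,.0018))): print(proj(w,[*p,z]))
E
```

```text
[0.60741494 0.00938784 0.30338002] [ 7.22512676e-01 -6.91356936e-01 -1.00866531e-03 -5.22129119e-05] [0.6929362  0.01402126 0.44272639] [[ 0.04628625  0.95170017  0.30351996]
 [-0.99892556  0.0447981   0.01186794]
 [-0.0023024  -0.30374317  0.95275117]] 307.67149627020666
s1 10 fit [0.61439525 0.01097516] R 0.0355643357915613 enc (0.6149172782897949, 0.011280410923063755)
(np.float64(254.7136734706926), np.float64(181.9577972676178))
(np.float64(264.3387526858402), np.float64(152.88625606108312))
```

View pics/v1.png

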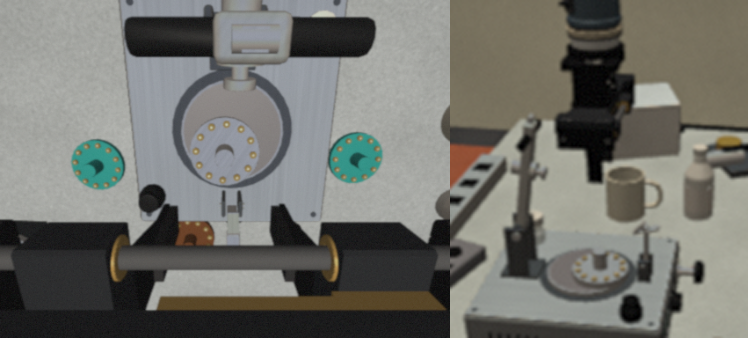

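Wrist view: the platen jig is at (223,150), between the two turquoise look-alikes. The arm's handle bar is at (250,37), rather near the camera. Now I cross-check the jig centre and whether the wrist camera's spot is free in the side view.

```bash
python3 - <<'E'
from m import *
w,s=load('w1'),load('s1'); print(w.keys())
print('eye in side',proj(s,w['eye']),'in crop',[(a-b)*1.987 for a,b in zip(proj(s,w['eye']),(170,70))])
nuts('w1',(205,125,305,210))
p=(.6358,.0018)
# handle ends etc as calibration check in wrist
R=Ro.from_euler('z',2.2,degrees=True).as_matrix()
for n,q in dict(platen=(0,0,.108),latch=(-.092,0,.195),bar=(.074,0,.329),barL=(.074,.046,.329),barR=(.074,-.046,.329),FL=(-.13,.13,.1),FR=(-.13,-.13,.1),loupe=(-.1,.1,.134)).items():
    u,v=proj(w,R@q+[*p,0]); print(n,u*450/512,v*450/512)
E
```

```text
dict_keys(['pixels', 'fx', 'fy', 'cx', 'cy', 'eye', 'rotation'])
eye in side (np.float64(210.92357496913291), np.float64(98.61311608889643)) in crop [np.float64(81.31514346366711), np.float64(56.854261668637214)]
w1 12 fit [0.61582021 0.01094718] R 0.03478197886283759 enc (0.6157717108726501, 0.01095130480825901)
platen 232.3289818527892 134.37268599118633
latch 233.05943300958901 236.63834146169273
bar 251.25721057669642 40.82536043300106
barL 130.90842793118293 39.82254446647607
barR 371.58374379615066 41.827991004383314
FL 138.9299304036953 223.8544681842739
FR 322.25089806888866 225.35609924961076
loupe 152.45062974021945 215.91417896274365
```

The camera spot is empty in the side view. The jig centre agrees across views at about (0.615, 0.011). Descending to grip the hub.

Emit:
{"fn": "carry_out", "kwargs": {"steps": [[[0.3,0.1,-2.5],0,0.3],[[0.3,0.1,-2.5],0,0.3],[[0.1,0,-2.5],0,0.3],[[0,0,-2.5],0,0.3],[[0,0,-2],0,0.3],[[0,0,-1.5],0,0.3],[[0,0,-0.6],0,0.3],[[0,0,0],0,0.3]]}}

```text
time: 2.9
position: [0.6078, -0.0022, 0.1605]
tool_rot: [0.717, -0.697, -0.0, 0.002]
ft_force: [-0.1, 0.0, 0.5]
grip_width: 0.061
```

```bash
python3 - <<'E'
from m import *
w=snap('wrist','w2'); o=robot.get_obs(); print(o['position'],o['ft_force'],o['grip_width'])
nuts('w2',(120,60,400,384))
E
```

```text
[ 0.60813369 -0.0021935   0.16102557] [-0.26257975  0.3882775  -0.26794531] 0.0611097026060238
w2 14 fit [ 0.58347113 -0.00114076] R 0.056542459930663876 enc (0.5706014633178711, -0.00386186596006155)
```

View pics/w2.png

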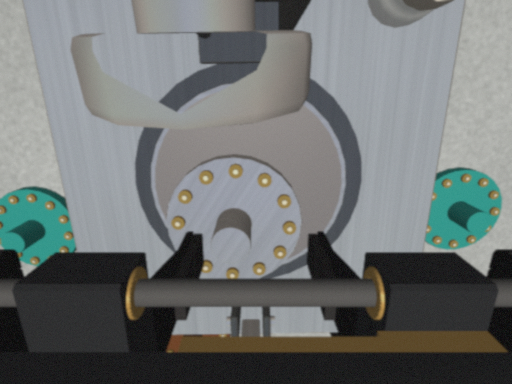

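The hub at (232,235) is left of the finger midpoint (about x=255), because the TCP drifted to y = -0.002. Correcting that.

Emit:
{"fn": "carry_out", "kwargs": {"steps": [[[0.4,0.7,0],0,0.3],[[0.4,0.6,0],0,0.3],[[0,0,-0.4],0,0.3],[[0,0,-0.4],0,0.3],[[0,0,0],0,0.3]]}}

```text
time: 3.45
position: [0.6192, 0.0115, 0.1565]
tool_rot: [0.717, -0.697, 0.003, -0.0]
ft_force: [0.5, 0.4, 0.2]
grip_width: 0.0606
```

```bash
python3 - <<'E'
from m import *
w=snap('wrist','w3'); o=robot.get_obs(); print(o['position'],o['ft_force'],o['grip_width'])
nuts('w3',(140,120,320,245))
s=snap('side','s3'); nuts('s3',(225,190,270,225))
E
```

```text
[0.61925112 0.01146296 0.15667385] [ 0.68829008 -0.65049692  0.92450886] 0.06109670609965158
w3 4 fit [0.61892838 0.00990217] R 0.03330741812323884 enc (0.6252821087837219, 0.011177727952599525)
s3 9 fit [0.61401433 0.01074151] R 0.03524270844911636 enc (0.6139160394668579, 0.011276870034635067)
```

Emit:
{"fn": "carry_out", "kwargs": {"steps": [[[-0.3,0,-0.3],0,0.4],[[0,0,0],0,0.6],[[0,0,0],0,0.9],[[0,0,0],0,0.9],[[0,0,0],0,0.9],[[0,0,0],0,0.9]], "squeeze": 15}}

```text
time: 4.15
position: [0.6157, 0.0111, 0.1535]
tool_rot: [0.717, -0.697, 0.003, -0.0]
ft_force: [-0.4, -1.3, 0.3]
grip_width: 0.0207
```

```bash
python3 - <<'E'
from m import *
w=snap('wrist','w4'); o=robot.get_obs(); print(o['position'],o['ft_force'],o['grip_width'])
s=snap('side','s4'); nuts('s4',(225,190,270,225))
E
```

```text
[0.61570978 0.01109571 0.15346736] [-0.70882571  0.19670303  0.08738319] 0.020896065570707664
s4 10 fit [0.61399097 0.01051427] R 0.0352534370997458 enc (0.6145586967468262, 0.010059790685772896)
```

Emit:
{"fn": "carry_out", "kwargs": {"steps": [[[0.5,-0.2,0],0,0.9],[[0.5,-0.2,0],0,0.9],[[0.5,-0.2,0],0,0.9],[[0.5,-0.2,0],0,0.9],[[0.1,-0.1,0],0,0.9],[[0,0,0],0,0.9]]}}

```text
time: 4.85
position: [0.6351, 0.0029, 0.1534]
tool_rot: [0.717, -0.697, -0.001, 0.002]
ft_force: [-4.6, 1.7, 4.6]
grip_width: 0.0209
```

```bash
cat >> m.py <<'E'
E
python3 - <<'E'
from m import *
s=snap('side','s5'); o=robot.get_obs(); print(o['position'],o['tool_rot'],o['ft_force'],o['grip_width'])
nuts('s5',(220,185,270,225)); t=snap('top','t5')
im=cv2.imread('pics/s5.png')[180:230,205:275]; im=cv2.resize(im,None,fx=10,fy=10,interpolation=cv2.INTER_CUBIC)
c=lambda p:tuple(int((a-b+.5)*10) for a,b in zip(p,(205,180)))
p=np.array([.6358,.0018])
for r,z in((.0635,.108),):
    pts=np.array([c(proj(s,[p[0]+r*np.cos(a),p[1]+r*np.sin(a),z])) for a in np.linspace(0,6.28,60)]); cv2.polylines(im,[pts],True,(0,0,255),1)
cv2.imwrite('pics/v5.png',im)
E
```

```text
[0.63511825 0.00292293 0.15341287] [ 7.16985324e-01 -6.97085691e-01 -5.24570255e-04  1.81917768e-03] [-2.06221603  0.38533185  2.44564261] 0.020845770895278927
s5 10 fit [0.63379449 0.00297864] R 0.03514375498495213 enc (0.6334702968597412, 0.0033781761303544044)
```

View pics/v5.png

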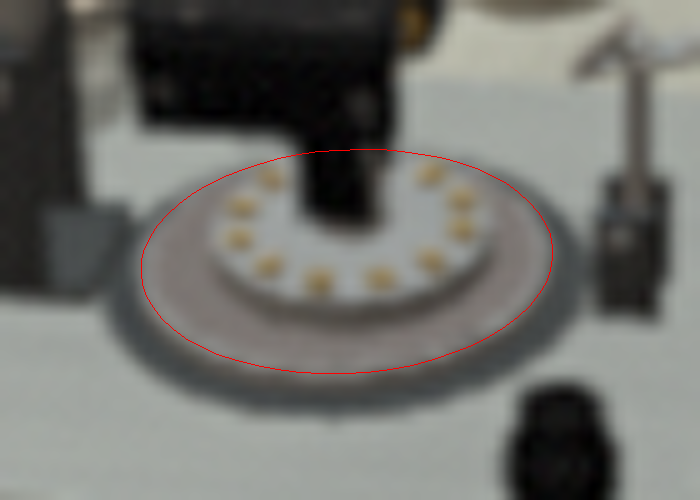

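The drawn platen circle fits the picture, so the platen centre of (0.6358, 0.0018) holds. The jig is 2 mm short in x and 1 mm off in y, so I nudge it.

Emit:
{"fn": "carry_out", "kwargs": {"steps": [[[0.2,-0.1,0],0,0.9],[[0.1,-0.05,0],0,0.9],[[0,0,0],0,0.9]]}}

```text
time: 5.25
position: [0.6377, 0.0016, 0.1534]
tool_rot: [0.717, -0.697, -0.001, 0.002]
ft_force: [-3.4, 1.9, 2.3]
grip_width: 0.0209
```

```bash
python3 - <<'E'
from m import *
s=snap('side','s6'); o=robot.get_obs(); print(o['position'],o['ft_force'])
nuts('s6',(220,185,270,225))
E
```

```text
[0.63773395 0.00156946 0.15344203] [-2.25118347  1.44573263  2.94275176]
s6 10 fit [0.63605938 0.00184891] R 0.03582315999958457 enc (0.6363771557807922, 0.0010523225646466017)
```

Emit:
{"fn": "carry_out", "kwargs": {"steps": [[[0,0,0],0,0.5],[[0,0,0],0,0.4],[[0,0,0],0,0.4],[[0,0,1],0,0.4],[[0,0,1.5],0,0.4],[[-0.7,0,2],0,0.4],[[-0.7,0,3],0,0.4],[[-0.7,0,3],0,0.4],[[0,0,3],0,1],[[0,0,0],0,1]]}}

```text
time: 6.3
position: [0.6209, -0.0013, 0.2966]
tool_rot: [0.717, -0.697, 0.006, -0.001]
ft_force: [0.8, -0.5, 0.8]
grip_width: 0.043
```

```bash
python3 - <<'E'
from m import *
s=snap('side','s7'); w=snap('wrist','w7'); o=robot.get_obs(); print(o['position'],o['ft_force'])
nuts('s7',(220,185,270,225)); nuts('w7',(200,80,330,230))
E
```

```text
[ 0.61836628 -0.00086857  0.2920625 ] [ 0.10149065 -0.85047129 -0.36622556]
s7 10 fit [0.63613983 0.00164054] R 0.03546818569990224 enc (0.6358175277709961, 0.0016284165903925896)
w7 12 fit [0.63754415 0.00121104] R 0.03483182835135897 enc (0.6375897526741028, 0.0011776359751820564)
```

Both views put the jig within about 2 mm of the platen centre. Now I go over the raised arm to its rear.

Emit:
{"fn": "carry_out", "kwargs": {"steps": [[[0,0.1,4],0,1],[[0,0.1,4],0,1],[[0,0.1,4],0,1],[[0,0,0],0,1],[[3,0.1,0],0.5,1],[[4,0.1,0],0,1],[[4,0.1,0],0,1],[[1.5,0,0],0,1],[[0,0,0],0,1]]}}

```text
time: 7.3
position: [0.7397, 0.0059, 0.3955]
tool_rot: [0.72, -0.694, -0.012, 0.012]
ft_force: [-0.5, -0.1, -0.8]
grip_width: 0.0004
```

Emit:
{"fn": "carry_out", "kwargs": {"steps": [[[0.5,0,0],0,1],[[0,0,-1.5],0,1],[[0,0,-1.5],0,1],[[0,0,-1.5],0,1],[[0,0,-1.5],0,1],[[0,0,0],0,1]]}}

```text
time: 7.9
position: [0.7389, 0.006, 0.3271]
tool_rot: [0.719, -0.694, -0.018, 0.017]
ft_force: [0.8, 0.2, -1.4]
grip_width: 0.0006
```

```bash
python3 - <<'E'
from m import *
s=snap('side','s8'); o=robot.get_obs(); print(o['position'],o['tool_rot'],o['ft_force'])
im=cv2.imread('pics/s8.png')[60:240,150:320]; cv2.imwrite('pics/v8.png',cv2.resize(im,None,fx=3.3,fy=3.3,interpolation=cv2.INTER_CUBIC))
p=o['position']+[0,0,-.022]; print([(a-b)*3.3 for a,b in zip(proj(s,p),(150,60))])
E
```

```text
[0.7395431  0.00593615 0.32857349] [ 0.71927818 -0.69433487 -0.01695059  0.01583239] [0.36179084 0.85996609 0.67875344]
[np.float64(166.1581904013724), np.float64(277.61789238771354)]
```

View pics/v8.png

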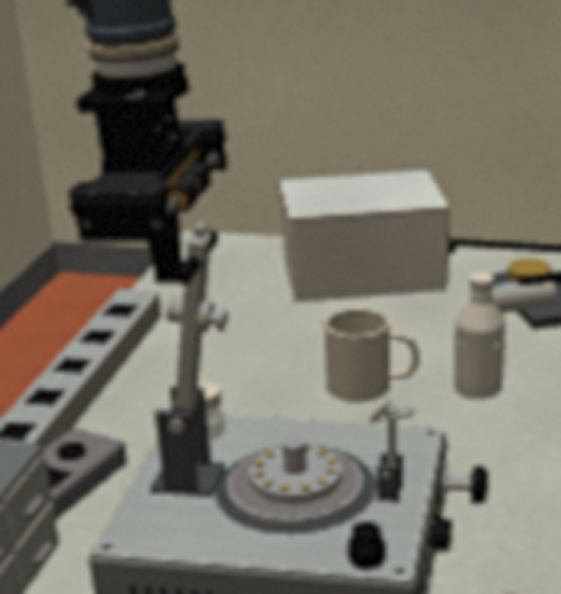

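The closed fingers at (166,265) are just behind the arm's upper end, and the jig is centred below. I'll work out the arc.

```bash
python3 - <<'E'
import numpy as np
for th,r in zip([1.4,1.3,1.2,1.1,1,.9,.8,.7,.6,.5,.4,.3,.2,.1,.05,0,-.03,-.04],np.r_[131,133,136,138,np.full(14,140)]):
    x=100-r*np.cos(th)+8*np.sin(th)+9.5; z=176+r*np.sin(th)+8*np.cos(th)+22
    c,s=np.cos(.0384),np.sin(.0384); print(th,np.round([.6358+x*c/1e3,.0018+x*s/1e3,z/1e3],4))
E
```

```text
1.4 [0.7308 0.0055 0.3285]
1.3 [0.7174 0.0049 0.3283]
1.2 [0.7034 0.0044 0.3277]
1.1 [0.6898 0.0039 0.3246]
1 [0.6764 0.0034 0.3201]
0.9 [0.6645 0.0029 0.3126]
0.8 [0.6535 0.0025 0.304 ]
0.7 [0.6434 0.0021 0.2943]
0.6 [0.6343 0.0017 0.2837]
0.5 [0.6263 0.0014 0.2721]
0.4 [0.6195 0.0012 0.2599]
0.3 [0.6139 0.001  0.247 ]
0.2 [0.6097 0.0008 0.2337]
0.1 [0.6068 0.0007 0.2199]
0.05 [0.6059 0.0007 0.213 ]
0 [6.053e-01 6.000e-04 2.060e-01]
-0.03 [6.051e-01 6.000e-04 2.018e-01]
-0.04 [6.051e-01 6.000e-04 2.004e-01]
```

Emit:
{"fn": "carry_out", "kwargs": {"steps": [[[-1,0,0],0,1],[[-1.3,-0.1,0],0,1],[[-1.3,0,0],0,1],[[-1.3,-0.1,-0.3],0,1],[[-1.3,0,-0.4],0,1],[[0,0,0],0,1]]}}

```text
time: 8.55
position: [0.6841, 0.0035, 0.3299]
tool_rot: [0.719, -0.695, -0.004, 0.005]
ft_force: [3.2, 0.6, -0.1]
grip_width: 0.0005
```

Emit:
{"fn": "carry_out", "kwargs": {"steps": [[[-1,0,-0.9],0,1],[[-1.1,-0.1,-1],0,1],[[-1.1,0,-1.1],0,1],[[-1,-0.1,-1.1],0,1],[[-0.9,0,-1.1],0,1],[[0,0,0],0,1]]}}

```text
time: 9.15
position: [0.6427, 0.0008, 0.2932]
tool_rot: [0.719, -0.695, 0.01, -0.007]
ft_force: [2.2, 0.8, 3.3]
grip_width: 0.0004
```

Emit:
{"fn": "carry_out", "kwargs": {"steps": [[[-1,0,-1.2],0,1],[[-0.9,0,-1.3],0,1],[[-0.7,0,-1.4],0,1],[[-0.6,0,-1.4],0,1],[[-0.4,0,-1.4],0,1],[[0,0,0],0,1]]}}

```text
time: 9.75
position: [0.6163, -0.0007, 0.2393]
tool_rot: [0.719, -0.694, 0.02, -0.014]
ft_force: [-1.7, 0.9, 4.9]
grip_width: 0.0005
```

Emit:
{"fn": "carry_out", "kwargs": {"steps": [[[-0.6,0.1,-0.8],0,1],[[-0.5,0.1,-0.9],0,1],[[-0.2,0,-0.9],0,1],[[-0.1,0,-0.7],0,1],[[0,0,0],0,1]]}}

```text
time: 10.25
position: [0.6102, -0.0006, 0.2145]
tool_rot: [0.719, -0.694, 0.029, -0.019]
ft_force: [-1.4, -1.1, 5.2]
grip_width: 0.0005
```

Emit:
{"fn": "carry_out", "kwargs": {"steps": [[[-0.2,0.1,-0.5],0,1],[[-0.2,0,-0.5],0,1],[[0,0,-0.4],0,1],[[0,0,-0.3],0,1]]}}

```text
time: 10.65
position: [0.6093, -0.0006, 0.2043]
tool_rot: [0.719, -0.694, 0.032, -0.02]
ft_force: [-4.3, 0.3, 14.7]
grip_width: 0.0005
```

Emit:
{"fn": "carry_out", "kwargs": {"steps": [[[0,0,-0.3],0,1],[[0,0,-0.3],0,1],[[0,0,-0.2],0,1]]}}

```text
time: 10.95
position: [0.6092, -0.0006, 0.2036]
tool_rot: [0.719, -0.694, 0.033, -0.02]
ft_force: [-4.1, 0.5, 14.6]
grip_width: 0.0005
```

Emit:
{"fn": "carry_out", "kwargs": {"steps": [[[0,0,-0.6],0,1],[[0,0,-0.8],0,1],[[0,0,-0.8],0,1]]}}

```text
time: 11.25
position: [0.6092, -0.0006, 0.2002]
tool_rot: [0.72, -0.693, 0.035, -0.02]
ft_force: [-17.0, 2.3, 48.1]
grip_width: 0.0003
```

Emit:
{"fn": "carry_out", "kwargs": {"steps": [[[0,0,0.2],0,1],[[0,0,0.5],0,1],[[0,0,1],0,1],[[0,0,2],0,1],[[0,0,3],0,1],[[0,0,3],0,1],[[0,0,0],0,1]]}}

```text
time: 11.95
position: [0.6066, 0.0008, 0.3039]
tool_rot: [0.72, -0.693, 0.032, -0.019]
ft_force: [0.4, -0.8, 0.9]
grip_width: 0.0003
```

```bash
python3 - <<'E'
from m import *
s=snap('side','s9'); w=snap('wrist','w9'); o=robot.get_obs(); print(o['position'],o['tool_rot'],o['ft_force'])
im=cv2.imread('pics/s9.png')[140:240,170:320]; a=cv2.resize(im,None,fx=3,fy=3,interpolation=cv2.INTER_CUBIC)
b=cv2.resize(cv2.imread('pics/w9.png'),(350,300)); cv2.imwrite('pics/v9.png',np.hstack([a,b]))
E
```

```text
[0.60411519 0.0011458  0.29973699] [ 0.72028636 -0.69289716  0.02855595 -0.01629856] [ 0.13381683  0.27114871 -0.10262347]
```

View pics/v9.png

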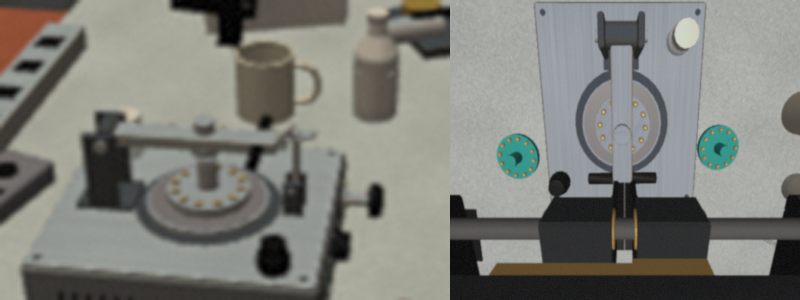

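The arm is level and latched, the foot is on the hub, and the jig is still centred. Now to the knob at (0.4725, -0.0995, 0.055).

Emit:
{"fn": "carry_out", "kwargs": {"steps": [[[-2,-1.5,0],0,0.3],[[-2,-1.5,0],0,0.3],[[-2,-1.5,0],0,0.3],[[-2,-1.5,0],0,0.3],[[-2,-1.5,-0.5],0,0.3],[[-2,-1.5,-1],0,0.3],[[-1,-1,-2],0,0.3],[[0,0,-3],0,0.3],[[0,0,-3],0,0.3],[[0,0,0],0,0.3]]}}

```text
time: 13.05
position: [0.4571, -0.0971, 0.1838]
tool_rot: [0.721, -0.693, 0.01, -0.009]
ft_force: [-0.8, 0.3, 0.4]
grip_width: 0.0605
```

Emit:
{"fn": "carry_out", "kwargs": {"steps": [[[0.8,-0.2,0],0,0.3],[[0.7,0,-1.5],0,0.3],[[0,0,-2],0,0.3],[[0,0,-2],0,0.3],[[0,0,-1.5],0,0.3],[[0,0,0],0,0.3]]}}

```text
time: 13.65
position: [0.4796, -0.1007, 0.115]
tool_rot: [0.721, -0.693, 0.013, -0.01]
ft_force: [-1.0, 0.6, -1.1]
grip_width: 0.0607
```

```bash
python3 - <<'E'
from m import *
w=snap('wrist','w10'); s=snap('side','s10'); o=robot.get_obs(); print(o['position'],o['tool_rot'],o['ft_force'])
im=cv2.imread('pics/s10.png')[150:240,220:330]; a=cv2.resize(im,None,fx=3.5,fy=3.5,interpolation=cv2.INTER_CUBIC)
b=cv2.resize(cv2.imread('pics/w10.png'),(410,315)); cv2.imwrite('pics/v10.png',np.hstack([a,b]))
print(proj(w,[.4725,-.0995,.055]),proj(w,[*o['position'][:2],.055]))
E
```

```text
[ 0.48045318 -0.1011671   0.11643338] [ 0.72097363 -0.69271465  0.01503075 -0.01084024] [-0.66016326  0.08951154 -0.17515972]
(np.float64(251.6460761144865), np.float64(235.72255954468054)) (np.float64(254.44207559322965), np.float64(225.30698361960327))
```

View pics/v10.png

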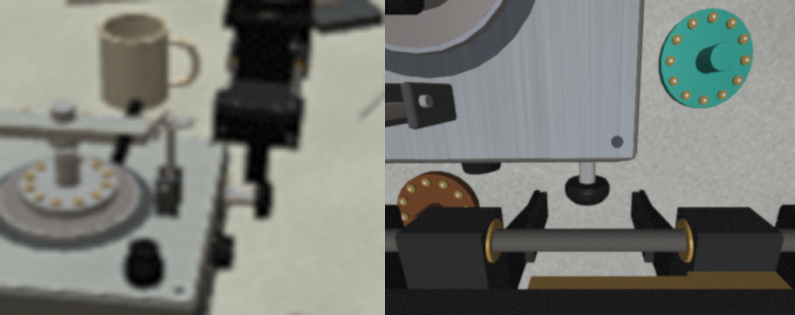

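The knob head shows at wrist pixel (252,232), as predicted. The jaws straddle it about 8 mm too far back. Correct, then descend.

Emit:
{"fn": "carry_out", "kwargs": {"steps": [[[-0.5,0.1,0],0,0.3],[[-0.4,0,0],0,0.3],[[0,0,-1.2],0,0.3],[[0,0,-1.2],0,0.3],[[0,0,-1.2],0,0.3],[[0,0,0],0,0.3]]}}

```text
time: 14.35
position: [0.4732, -0.1012, 0.0856]
tool_rot: [0.721, -0.692, 0.021, -0.013]
ft_force: [-1.1, -0.5, -0.0]
grip_width: 0.0611
```

Emit:
{"fn": "carry_out", "kwargs": {"steps": [[[-0.2,0.1,-1],0,0.3],[[-0.1,0,-1],0,0.3],[[0,0,-0.5],0,0.3],[[0,0,0],0,0.3]]}}

```text
time: 14.75
position: [0.4705, -0.1005, 0.0606]
tool_rot: [0.721, -0.692, 0.022, -0.013]
ft_force: [0.7, -0.5, -0.7]
grip_width: 0.0611
```

Good. I close with 30 N.

Emit:
{"fn": "carry_out", "kwargs": {"steps": [[[0,0,0],0,0.6],[[0,0,0],0,0.7],[[0,0,0],0,0.7],[[0,0,0],0,0.7],[[0,0,0],0,0.7]], "squeeze": 30}}

```text
time: 15.25
position: [0.4705, -0.0995, 0.0607]
tool_rot: [0.72, -0.693, 0.021, -0.014]
ft_force: [-0.8, -1.9, -2.9]
grip_width: 0.0382
```

Emit:
{"fn": "carry_out", "kwargs": {"steps": [[[-0.4,0,0],0,0.7],[[-0.4,0,0],0,0.7],[[-0.4,-0.05,0],0,0.7],[[-0.3,0,0],0,0.7],[[0,0,0],0,0.7]]}}

```text
time: 15.75
position: [0.4601, -0.0999, 0.0606]
tool_rot: [0.719, -0.694, 0.026, -0.017]
ft_force: [-3.4, -3.1, 0.2]
grip_width: 0.0381
```

Emit:
{"fn": "carry_out", "kwargs": {"steps": [[[-0.3,0,0],0,0.7],[[-0.2,0,0],0,0.7],[[0,0,0],0,0.7]]}}

```text
time: 16.05
position: [0.4571, -0.1, 0.0601]
tool_rot: [0.719, -0.695, 0.028, -0.018]
ft_force: [-2.1, -2.8, -5.6]
grip_width: 0.0386
```

Pulled 13.4 mm and over centre. I open evenly and back out upwards.

Emit:
{"fn": "carry_out", "kwargs": {"steps": [[[0,0,0],0,0.45],[[0,0,0],0,0.3],[[0,0,0],0,0.3],[[0,0,0],0,0.3],[[0,0,1],0,0.3],[[0,0,2],0,0.3],[[0,0,3],0,0.3],[[0,0,4],0,0.3],[[-1,-2,4],0,0.3],[[-1,-3,3],0,0.3]]}}

```text
time: 17.05
position: [0.4333, -0.1476, 0.2364]
tool_rot: [0.721, -0.693, 0.024, -0.017]
ft_force: [0.1, 0.6, 0.1]
grip_width: 0.0611
```

```bash
python3 - <<'E'
from m import *
s=snap('side','s11'); t=snap('top','t11'); o=robot.get_obs(); print(o['position'],o['ft_force'],o['grip_width'])
nuts('s11',(220,185,270,225))
a=cv2.resize(cv2.imread('pics/s11.png')[150:250,170:320],None,fx=3,fy=3,interpolation=cv2.INTER_CUBIC)
b=cv2.resize(cv2.imread('pics/t11.png')[120:240,180:340],(400,300),interpolation=cv2.INTER_CUBIC)
cv2.imwrite('pics/v11.png',np.hstack([a,b]))
for x in(-.167,-.181):
    p=Ro.from_euler('z',2.2,degrees=True).apply([x,-.095,.055])+[.6358,.0018,0]; u=proj(s,p); print(x,u,(u[0]-170)*3,(u[1]-150)*3)
def head(f):
    g=cv2.cvtColor(cv2.imread(f'pics/{f}.png'),cv2.COLOR_BGR2GRAY)[196:218,286:308]; m=g<60; v,u=np.nonzero(m); return u.mean()+286,v.mean()+196,m.sum()
print(head('s9'),head('s11'))
E
```

```text
[ 0.43590811 -0.15219087  0.23863555] [ 0.94489021  0.49958601 -0.0331149 ] 0.06089440586754123
s11 10 fit [0.63606565 0.00152072] R 0.03572091757708901 enc (0.6363771557807922, 0.0010523225646466017)
-0.167 (np.float64(295.44239051960034), np.float64(206.7915661416823)) 376.327171558801 170.3746984250469
-0.181 (np.float64(299.6875546810873), np.float64(207.10693170867222)) 389.0626640432619 171.32079512601666
(np.float64(294.5405405405405), np.float64(206.59459459459458), np.int64(37)) (np.float64(299.3888888888889), np.float64(206.66666666666666), np.int64(36))
```

View pics/v11.png

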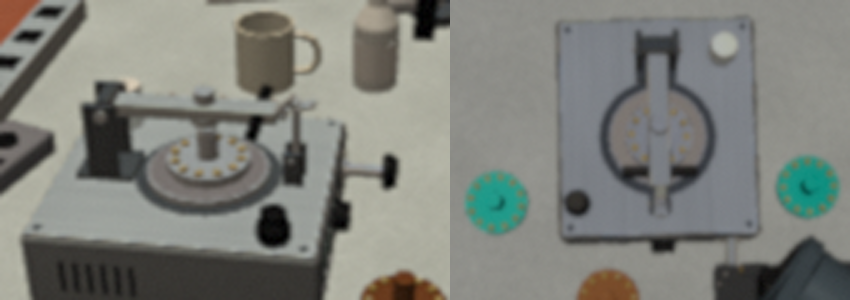

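The knob head moved 4.8 px in the side view (4.2 px expected for 14 mm), the arm is still down and the jig is still centred. Handing in.

```bash
python3 -c "
from rig import robot
print(robot.hand_in())"
```

```text
the job is handed in; nothing more can be done
None
```

The polishing run is set up in the order asked, and I handed the job in at about 17 s of the 58 s allowed; no verdict is reported.

1. **Jig:** I gripped it by the hub and slid it to the platen's middle. The last side view puts it within about 1 mm of the platen centre I measured. An earlier wrist view differed by up to 2 mm.
2. **Pressure arm:** I pushed it down with closed fingers until it latched. In the last pictures it is still level, with the foot on the hub and the robot clear of it.
3. **Start knob:** I pulled it straight out and let go. Its head moved 4.8 px in the side view against 4.2 px expected for 14 mm. That is about 16 mm, so it is on within my measuring error.

- **Force on the arm:** the push against the arm's hard stop peaked at 48 N measured at the wrist. It went through the fingertips, and it is well under the 120 N wrist limit. I took the 40 N limit to cover only the arm and gripper body.
- **Tool tilt:** the tool tilted up to about 4° during the moves, with no visible effect.
- **Other objects:** I touched nothing else on purpose, and what the last pictures show looks unmoved. They do not cover the whole bench.

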